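# Push the round tray between the two pots to its stop

### The job

Clear the slab for rolling: with the fingertips, push the round white tray through the narrow gap between the two squat steel pots until it rests against the wooden stop strip behind them, straight behind the gap, and leave it there. Only slide the tray flat on the marble: do not lift or tip it, and leave the other kitchen things where they are.

Things in the scene. Friction and masses are not known exactly. Their poses are not given: they have to be found in the camera images.
- tray: Small round white melamine tray: a disc 110 mm in diameter, 14 mm high with a 2.5 mm bead round its top edge (16.5 mm in all), upright straight side, about 0.18 kg, loose, sliding on a marble slab whose top is at z = 0.02 m. Too wide to be grasped. Origin at the centre of its underside; z up.
- dock: Two squat round lidded steel pots, 80 mm in diameter, 51 mm high (knob to 58 mm), fixed to the slab. Origin on the slab top (z = 0.02 m) midway between them; x runs from pot to pot, y is the direction to push the tray. Pot centres at x = -99 and +99 mm, y = 0: the gap is 118 mm wide, 4 mm to spare on each side of the tray.
- stop (a point): Middle of the near face of the beech stop strip behind the pots, half-way up, at x = 0, y = 165 mm, z = 11 mm in the pots' frame, whose axes it shares. The strip is fixed, 160 mm long along x, 20 mm thick, 22 mm high. The tray at rest against it has its centre 55 mm before this point.
- pin_mid (a point): Centre of a loose beech rolling pin, barrel 48 mm in diameter and 240 mm long, 420 mm with handles, lying roughly along world y on the far side of the slab. Bystander.
- spatula: Orange silicone spatula lying flat, roughly along world x, on the robot's right. Origin on its underside near the middle; its x runs from handle to blade. Bystander.
- teaspoon: Steel teaspoon, 140 mm long, lying flat, roughly along world y. Origin on its underside near the middle; its x runs from handle to bowl. Bystander.
- shaker: Steel sugar shaker, 54 mm in diameter and 110 mm high, standing beyond the stop strip. Origin at the centre of its underside. Bystander.
- ramekin: White ramekin, 84 mm across, 45 mm high. Origin at the centre of its underside. Bystander.
- cutter: Round steel pastry cutter, a ring 64 mm across and 35 mm high. Origin at the centre of its underside. Bystander.

How it is judged:
By the outcome, as a careful person would: the job done as asked, in the order asked, and still so for the second after the job is handed in, with the robot touching nothing.
It also fails if it takes over 51 s, if anything falls off the work surface, if the arm or the gripper's body presses on something with over 40 N, if the wrist force passes 120 N, or if a joint passes its speed limit or range.

### The arm

A 6-joint arm with a two-finger parallel gripper is mounted at the origin on the work surface. World frame = base frame: x ahead of the robot, y to its left, z up, the work surface at z = 0. Lengths are in m, angles in degrees, forces in N, time in s.
With the tool pointing down it reaches from about 0.4 to 0.825 m from the base axis. Payload 7 kg.
Tool frame: the origin (TCP) lies midway between the tips of the shut fingers; the grasp point (between the pads) lies 19 mm behind it; z points along the fingers, y is the line along which they close (so a half turn about z gives the same grasp; the last joint's range is limited). The gripper opens to 88 mm and grips with 3 to 60 N. Pads are 19 mm wide; open, the fingers measure 130 mm over their backs; the gripper's body (78 mm by 193 mm) begins 47 mm behind the grasp point.
Start: joints at [-54.139, 20.546, 0.682, 0, -70.136, -16.507], TCP at [0.224, -0.637, 0.227] pointing down, gripper open.
Joint ranges: [-176.03, 176.03], [-82.01, 121.73], [-58.28, 71.71], [-173.87, 95.51], [-174.79, -0.11], [-173.66, 173.66]. Speed limits (degrees/s): [136.94, 136.94, 172.46, 180, 180, 180].

### API

Orientations are given as [roll, pitch, yaw] about the fixed x, y, z axes, in that order (R = Rz(yaw) Ry(pitch) Rx(roll)).
In Python, from plant import r, eyes, workorder gives the robot as it stands.
- The arm moves only by the tool step_arm, never from a script. Its argument "plan" is a list of rows, each a list of 5 numbers: the shift along the tool's x, y, z each as a share of 25 cm, from -1 to 1, then the turn about the tool's z as a share of 60 degrees, from -1 to 1, then the finger opening in mm, from 0 to 87.6. In form: [[x, y, z, turn, jaw], ...]. A call has 1 to 12 rows; each row is the pose to reach, as a shift and turn from the pose commanded when the call began, along the tool's axes at that moment; what a row does not reach only later rows make up. A row lasts 1/12 s, in which the tool goes at most 41.7 mm and 7.16 degrees, less where a joint would pass 70% of its speed; a pose out of reach is approached as far as the arm can. A call with a number of a shift or a turn outside -1 to 1 is refused whole. A call with a gripper value outside its range is refused whole. The fingers move at their own pace and stop on an object; "newtons" is the grip in N (left out, the last holds). Time passes only in rows, so rows that repeat a pose let the fingers close. It gives the time, the measured TCP pose, the force, the opening and the grip force at its end, in the units of the state.
- r.get_state(): the state, without advancing time (a new reading comes with each control period).
- eyes.capture(name): name is "side" or "top" or "wrist"; returns the picture (420x560x3 uint8, red, green, blue); there is no depth.
- eyes.camera_model(name): a dict with "fov_y" (degrees; the focal length in pixels is half the picture's height over the tangent of half this angle, whatever the lens; pixels are square), "cx", "cy" (the principal point, pixels), "world_to_cam" (4x4, takes a point from world to camera coordinates); the wrist camera has in their place "hand_eye" (4x4, takes a point from camera to tool coordinates, whose origin is the TCP and whose axes are the flange's). Camera axes: x right, y up, looking along -z (the intrinsics and any distortion apply to the point x, -y, -z); pixel columns grow to the right and rows downward; lengths in m; the calibration is good to about 2 mm. A picture is of the moment at which its call begins: read the wrist's pose just before it. camera_model takes no time and is no camera call.
- workorder.close_job(): hands the job in; it is judged then, once.
The state is a dict: "time_s": time; "joints": joint angles; "qd": joint speeds; "joint_torque": joint torques, N m; "tcp_pos": TCP position; "eef_rot": TCP orientation; "contact_force": force on the tool from outside, world axes, zero at the start; "moment": the same for the moment, N m; "gripper_width": finger opening in m; "gripper_force": force on a finger pad.
Only numpy, scipy, OpenCV 4.12 (cv2) and the standard library are available. Lean on these libraries where they do the work, as an engineer would, in place of code of your own. Each camera call takes 0.05 s, during which the arm holds its last target. There are 200 camera calls.

## Working session

There is one attempt and no reset: what is moved stays moved. The work goes in short steps, Python scripts to look and compute and a tool call to move; the robot and the scene stay as the last step left them, time stands still between calls to the robot, and variables do not carry over. Pictures are saved under pics/ and viewed, at most 12 in all, crops included, and the job is handed in when it is done.

Besides the shell and the picture viewer there is one more tool, called after "Emit:" as name(argument=value, ...) on one line, values as JSON. step_arm: Moves the arm, as the interface text tells. Its arguments: {"type":"object","properties":{"plan":{"type":"array"},"newtons":{"type":"number"}},"required":["plan"]}

```bash
ls; mkdir -p pics; python3 - <<'E'
from plant import r,eyes,workorder
import cv2,json
for n in("top","side"):
    im=eyes.capture(n); cv2.imwrite(f"pics/{n}0.png",im[:,:,::-1])
    m=eyes.camera_model(n); print(n,m)
print(eyes.camera_model("wrist"))
s=r.get_state(); print(s)
E
```

```text
pics
top {'fov_y': 43.74692423062115, 'cx': 279.0152519547164, 'cy': 206.0972640958694, 'world_to_cam': array([[ 0.00370608, -0.99988674, -0.01458659,  0.05061462],
       [ 0.99492403,  0.00222005,  0.10060436, -0.54895723],
       [-0.10056059, -0.0148854 ,  0.99481958, -1.3618701 ],
       [ 0.        ,  0.        ,  0.        ,  1.        ]])}
side {'fov_y': 49.984518275263326, 'cx': 278.44431278896525, 'cy': 210.7618242842316, 'world_to_cam': array([[-0.6235159 , -0.78160075, -0.01811609,  0.35675978],
       [ 0.53119277, -0.44052937,  0.72371826, -0.31314941],
       [-0.5736394 ,  0.44162671,  0.68985773, -1.15220196],
       [ 0.        ,  0.        ,  0.        ,  1.        ]])}
{'fov_y': 70.39331802615854, 'cx': 278.64976497513436, 'cy': 210.34416730329187, 'hand_eye': array([[-8.27451521e-04,  9.57111866e-01,  2.89717435e-01,
         7.95284954e-02],
       [ 9.99997251e-01,  1.42754453e-03, -1.85998664e-03,
        -1.79601648e-03],
       [-2.19379982e-03,  2.89715099e-01, -9.57110416e-01,
        -1.58282899e-01],
       [ 0.00000000e+00,  0.00000000e+00,  0.00000000e+00,
         1.00000000e+00]])}
{'time_s': 0.1, 'joints': array([-5.41407681e+01,  2.05870850e+01,  6.38374604e-01, -1.67413985e-02,
       -7.01354425e+01, -1.65071112e+01]), 'qd': array([ 0.017564  , -0.12074602,  0.16003057,  0.09674719, -0.03260169,
        0.0508939 ]), 'joint_torque': array([-7.41786589e-04, -5.84165204e+01,  2.93756765e+01,  7.01547503e+00,
        1.02068853e-02, -7.44556382e-05]), 'tcp_pos': array([ 0.22350163, -0.63645883,  0.22571736]), 'eef_rot': array([ 1.79914843e+02, -8.82265176e-03, -1.60653573e+02]), 'contact_force': array([-0.46687245, -0.04157888,  0.2760206 ]), 'moment': array([-0.04507233,  0.02211686, -0.05222807]), 'gripper_force': 0.0, 'gripper_width': 0.08784550074545552}
```

View pics/top0.png

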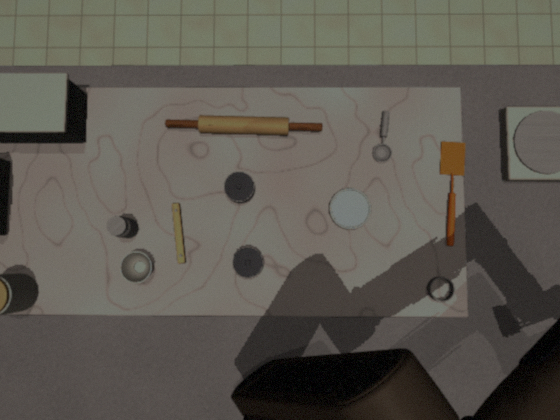

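View pics/side0.png

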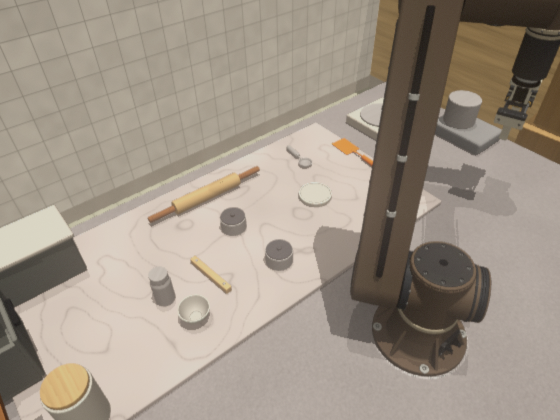

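The top view shows the tray at about (349,208), the pots at (239,186) and (248,261), and the strip from (178,203) to (183,263), so the push runs left in the image (world +y). The side view shows the tray at (315,195), the pots at (233,221) and (279,255), and the strip at (211,273).

```bash
cat > h.py <<'E'
import numpy as np,cv2
from plant import r,eyes,workorder
from scipy.spatial.transform import Rotation as Ro
def cam(n,st=None):
    m=eyes.camera_model(n); f=210/np.tan(np.radians(m["fov_y"]/2))
    if n=="wrist":
        T=np.eye(4);T[:3,:3]=Ro.from_euler("xyz",st["eef_rot"],degrees=True).as_matrix();T[:3,3]=st["tcp_pos"]
        C=T@m["hand_eye"]
    else: C=np.linalg.inv(m["world_to_cam"])
    return f,m["cx"],m["cy"],C
def ray(c,p):
    f,cx,cy,C=c; d=C[:3,:3]@np.array([(p[0]-cx)/f,-(p[1]-cy)/f,-1]); return C[:3,3],d
def onz(c,p,z):
    o,d=ray(c,p); return o+d*(z-o[2])/d[2]
def tri(c1,p1,c2,p2):
    o1,d1=ray(c1,p1);o2,d2=ray(c2,p2)
    t=np.linalg.lstsq(np.c_[d1,-d2],o2-o1,rcond=None)[0]
    a,b=o1+t[0]*d1,o2+t[1]*d2; return (a+b)/2,np.linalg.norm(a-b)
def blobs(mask,box,amin=100):
    x0,y0,x1,y1=box; m=np.zeros_like(mask); m[y0:y1,x0:x1]=mask[y0:y1,x0:x1]
    return sorted([c for c in cv2.findContours(m,cv2.RETR_EXTERNAL,cv2.CHAIN_APPROX_NONE)[0] if cv2.contourArea(c)>amin],key=cv2.contourArea)[::-1]
E
python3 - <<'E'
from h import *
def look(n,tb,pbs,sb):
    im=cv2.imread(f"pics/{n}0.png"); hsv=cv2.cvtColor(im,cv2.COLOR_BGR2HSV); H,S,V=cv2.split(hsv)
    b,g,rr=[x.astype(int) for x in cv2.split(im)]
    med=np.median((rr-g)[tb[1]:tb[3],tb[0]:tb[2]])
    tm=((g-rr>=-2)*255).astype(np.uint8); tm=cv2.morphologyEx(tm,cv2.MORPH_OPEN,np.ones((5,5)))
    out={}
    c=blobs(tm,tb)[0]; e=cv2.fitEllipse(cv2.convexHull(c)); out["tray"]=e
    pm=((V<105)*255).astype(np.uint8)
    for i,pb in enumerate(pbs):
        c=blobs(pm,pb)[0]; out[f"pot{i}"]=cv2.fitEllipse(cv2.convexHull(c))
    sm=((S>75)*255).astype(np.uint8)
    c=blobs(sm,sb)[0]; out["strip"]=cv2.minAreaRect(c)
    for k,v in out.items(): print(n,k,np.round(v[0],1),np.round(v[1],1),round(v[2],1))
    return out
T=look("top",(318,180,385,238),[(218,165,262,208),(228,240,270,283)],(165,195,195,272))
S=look("side",(290,175,340,212),[(214,202,252,238),(260,234,298,272)],(182,250,238,298))
ct,cs=cam("top"),cam("side")
for k in T:
    z={"t":.0365,"p":.071,"s":.042}[k[0]]
    P,g=tri(ct,T[k][0],cs,S[k][0])
    print(k,"tri",P.round(4),"gap",round(g,4),"top@z",onz(ct,T[k][0],z).round(4),"side@z",onz(cs,S[k][0],z).round(4))
for p in cv2.boxPoints(T["strip"]): print("strip corner",onz(ct,p,.042).round(4))
for p in cv2.boxPoints(S["strip"]): print("strip corner side",onz(cs,p,.042).round(4))
E
```

```text
top tray [349.8 208.1] [40.7 41.8] 113.0
top pot0 [239.1 187.6] [31.8 34.2] 165.6
top pot1 [247.8 261.2] [32.8 34.7] 3.5
top strip [178.4 232.8] [60.3  8. ] 84.1Traceback (most recent call last):
  File "<stdin>", line 17, in <module>
  File "<stdin>", line 8, in look
IndexError: list index out of range
```

```bash
python3 - <<'E'
from h import *
ct,cs=cam("top"),cam("side")
T=dict(tray=(349.8,208.1),p0=(239.1,187.6),p1=(247.8,261.2),strip=(178.4,232.8))
S=dict(tray=(315,195),p0=(233,216),p1=(279,249.5),strip=(210.5,272.5))
Z=dict(tray=.0365,p0=.066,p1=.066,strip=.042); Q={}
for k in T:
    P,g=tri(ct,T[k],cs,S[k]); Q[k]=onz(ct,T[k],Z[k]); print(k,P.round(4),round(g,4),Q[k].round(4))
d=(Q["p0"]-Q["p1"])[:2]; print("sep",np.linalg.norm(d)); mid=((Q["p0"]+Q["p1"])/2)[:2]
u=-d/np.linalg.norm(d); v=np.array([-u[1],u[0]])
# push dir must point to +y
if v[1]<0: u,v=-u,-v
print("mid",mid,"u",u,"v",v,"yaw",np.degrees(np.arctan2(u[1],u[0])))
for k in("tray","strip"): w=Q[k][:2]-mid; print(k,w@u,w@v)
a=np.radians(84.1); print("strip dir",onz(ct,(178.4+30*np.cos(a),232.8+30*np.sin(a)),.042)-Q["strip"])
E
```

```text
tray [ 0.5446 -0.1357  0.0233] 0.0008 [ 0.5431 -0.1344  0.0365]
p0 [0.5936 0.1565 0.07  ] 0.0035 [0.593  0.1555 0.066 ]
p1 [0.4031 0.1312 0.0645] 0.0002 [0.4031 0.131  0.066 ]
strip [0.477  0.3174 0.0371] 0.0013 [0.4764 0.3158 0.042 ]
sep 0.19152315986590512
mid [0.49803112 0.14327506] u [0.99181307 0.12769819] v [-0.12769819  0.99181307] yaw 7.336599887947912
tray 0.00920339324557516 -0.2811665003662807
strip 0.0005576156212940848 0.17391481834608793
strip dir [-0.07782013 -0.00986845  0.        ]
```

The two views agree: measured heights are plausible, and the strip sits at v=174 mm, 0.6 mm off-axis. I'm moving behind the tray with the fingers spread 50 mm as a cradle and the wrist camera behind.

Emit:
step_arm(plan=[[-0.15,0.08,0,-0.11,50],[-0.3,0.17,0,-0.22,50],[-0.45,0.25,0,-0.33,50],[-0.6,0.34,0,-0.44,50],[-0.75,0.42,0,-0.55,50],[-0.89,0.5,0,-0.65,50],[-0.89,0.5,0,-0.65,50],[-0.89,0.5,0,-0.65,50]])

```text
time_s: 0.77
tcp_pos: [0.3939, -0.4431, 0.2265]
eef_rot: [180.0, 0.0, -121.4]
contact_force: [-0.7, -0.4, -0.3]
gripper_width: 0.0504
gripper_force: 0.0
```

```bash
cat >> h.py <<'E'
MID=np.array([0.498,0.1433]); YAW=7.34
def uv():
    a=np.radians(YAW); return np.array([np.cos(a),np.sin(a)]),np.array([-np.sin(a),np.cos(a)])
def to(u_,v_,z,yaw=None,cmd=None):
    s=r.get_state(); u,v=uv(); p=MID+u_*u+v_*v
    R=Ro.from_euler("xyz",s["eef_rot"],degrees=True)
    d=R.inv().apply(np.r_[p,z]-s["tcp_pos"])/.25
    t=-((YAW-90 if yaw is None else yaw)-s["eef_rot"][2])
    t=(t+180)%360-180
    w=s["tcp_pos"][:2]-MID
    print("t",round(s["time_s"],2),"uv now",(w@u).round(4),(w@v).round(4),"z",s["tcp_pos"][2].round(4),"rot",s["eef_rot"].round(2),"F",s["contact_force"].round(1),"jaw",round(s["gripper_width"],4)); print("shift",d.round(3),"turn",round(t/60,3))
E
python3 -c "
from h import *
to(.009,-.40,.2)"
```

```text
t 0.77 uv now -0.1781 -0.5683 z 0.2265 rot [ 1.7999e+02  2.0000e-02 -1.2141e+02] F [-0.7 -0.4 -0.3] jaw 0.0504
shift [-0.993 -0.162  0.106] turn -0.646
```

Emit:
step_arm(plan=[[-0.16,-0.03,0,-0.11,50],[-0.32,-0.06,0,-0.22,50],[-0.48,-0.08,0,-0.33,50],[-0.64,-0.11,0,-0.44,50],[-0.8,-0.14,0,-0.55,50],[-0.99,-0.16,0,-0.645,50],[-0.99,-0.16,0,-0.645,50],[-0.99,-0.16,0,-0.645,50]])

```text
time_s: 1.43
tcp_pos: [0.5572, -0.2541, 0.2258]
eef_rot: [179.9, 0.0, -82.8]
contact_force: [-0.6, 0.2, 0.8]
gripper_width: 0.0498
gripper_force: 0.0
```

```bash
python3 - <<'E'
from h import *
s=r.get_state(); im=eyes.capture("wrist"); cv2.imwrite("pics/w1.png",im[:,:,::-1])
to(.009,-.40,.1)
c=cam("wrist",s); m=((im[:,:,1].astype(int)-im[:,:,0]>=-2)*255).astype(np.uint8)
for b in blobs(cv2.morphologyEx(m,cv2.MORPH_OPEN,np.ones((5,5))),(0,0,560,420),800)[:6]:
    e=cv2.fitEllipse(cv2.convexHull(b)); p=onz(c,e[0],.0365); w=p[:2]-MID; u,v=uv(); print(np.round(e[0]),np.round(e[1]),p.round(4),(w@u).round(4),(w@v).round(4))
E
```

```text
t 1.48 uv now 0.0068 -0.4026 z 0.2259 rot [ 1.7993e+02  2.0000e-02 -8.2940e+01] F [-0.6  0.1 -0.2] jaw 0.0502
shift [-0.01  -0.009  0.504] turn -0.005
[268. 266.] [39. 58.] [ 0.5574 -0.1527  0.0365] 0.0211 -0.3011
```

View pics/w1.png

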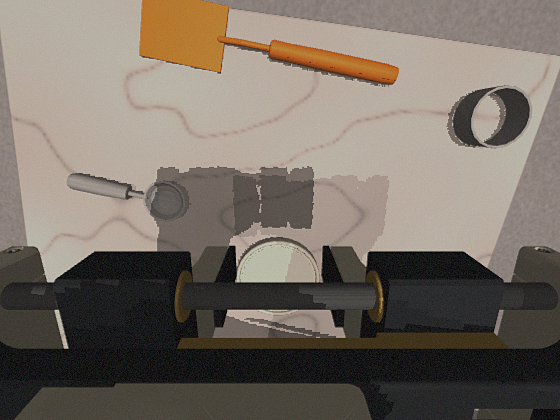

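The wrist view shows the tray at about (277,275) between the fingers, but the gripper hides everything ahead. I'll fly over the gap for one close look before pushing.

Emit:
step_arm(plan=[[-0.16,0,-0.02,0,50],[-0.32,0,-0.04,0,50],[-0.48,0,-0.06,0,50],[-0.64,0,-0.08,0,50],[-0.8,0,-0.1,0,50],[-0.98,0,-0.1,0,50],[-1,0,-0.1,0,50]])

```text
time_s: 2.07
tcp_pos: [0.5246, -0.0049, 0.2522]
eef_rot: [-179.9, 0.1, -83.0]
contact_force: [-0.1, -0.8, -0.2]
gripper_width: 0.05
gripper_force: 0.0
```

Emit:
step_arm(plan=[[-0.16,0,0,0,50],[-0.32,0,0,0,50],[-0.48,0,0,0,50],[-0.64,0,0,0,50],[-0.8,0,0,0,50],[-0.98,0,0,0,50],[-1,0,0,0,50],[-1,0,0,0,50]])

```text
time_s: 2.73
tcp_pos: [0.4948, 0.2417, 0.2511]
eef_rot: [180.0, -0.0, -82.9]
contact_force: [-0.5, -1.0, 0.4]
gripper_width: 0.05
gripper_force: 0.0
```

```bash
python3 - <<'E'
from h import *
s=r.get_state(); im=eyes.capture("wrist"); cv2.imwrite("pics/w2.png",im[:,:,::-1])
to(.0,.1,.25)
import pickle; pickle.dump(s,open("s2.pkl","wb"))
E
```

```text
t 2.78 uv now 0.0092 0.0967 z 0.2511 rot [ 1.7995e+02 -4.0000e-02 -8.2970e+01] F [ 0.1  0.5 -0.2] jaw 0.0499
shift [-0.013  0.037  0.004] turn -0.005
```

View pics/w2.png

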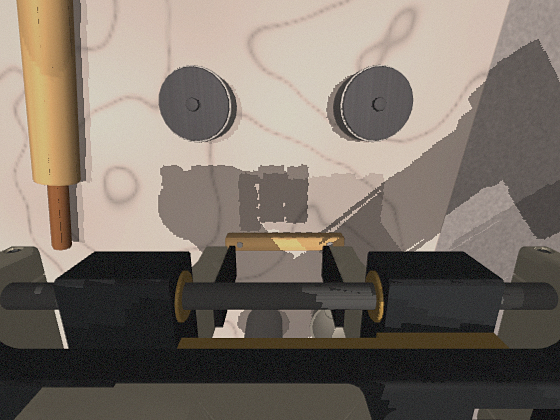

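The lids are clearly seen at about (196,104) and (378,103), knobs at (193,104) and (379,104), and the strip edge at row ~236.

```bash
python3 - <<'E'
from h import *
import pickle
s=pickle.load(open("s2.pkl","rb")); im=cv2.imread("pics/w2.png"); c=cam("wrist",s); V=im.max(2)
m=cv2.morphologyEx(((V<112)*255).astype(np.uint8),cv2.MORPH_OPEN,np.ones((7,7)))
P=[]
g=cv2.medianBlur(cv2.cvtColor(im,cv2.COLOR_BGR2GRAY),5)
for box in((145,50,245,155),(325,50,425,155)):
    x0,y0,x1,y1=box
    h=cv2.HoughCircles(g[y0:y1,x0:x1],cv2.HOUGH_GRADIENT,1,200,param1=80,param2=12,minRadius=32,maxRadius=42)
    h=h[0][0]+[x0,y0,0]
    b=blobs(m,box)[0]; e=cv2.fitEllipse(cv2.convexHull(b))
    print("hough",h,"ell",np.round(e,1) if 0 else e, onz(c,h[:2],.071).round(4))
    P.append(onz(c,h[:2],.071)[:2])
K=[onz(c,p,.078)[:2] for p in((193,104),(379,104))]
for n,(a,b) in(("lid",P),("knob",K)):
    d=a-b; print(n,"sep",np.linalg.norm(d),"mid",(a+b)/2,"yaw",np.degrees(np.arctan2(d[1],d[0])))
E
```

```text
hough [196.5        106.5         34.70000076] ell ((193.6497802734375, 103.19599914550781), (68.56295013427734, 75.56600189208984), 151.76817321777344) [0.593  0.1592 0.071 ]
hough [374.5        100.5         38.09999847] ell ((377.0760803222656, 102.80420684814453), (68.24852752685547, 76.02830505371094), 31.94610595703125) [0.4045 0.1298 0.071 ]
lid sep 0.1907076591688697 mid [0.49873409 0.14451995] yaw 8.850106839615075
knob sep 0.1951888560483637 mid [0.49800388 0.14526477] yaw 7.030304797491308
```

Wrist and top measurements agree on the gap midpoint to 0–2 mm, with the yaw at 7.0–7.3°. I'm returning behind the tray and lowering.

Emit:
step_arm(plan=[[0.16,0,0,0,50],[0.32,0,0,0,50],[0.48,0,0,0,50],[0.64,0,0,0,50],[0.8,0,0,0,50],[0.98,0,0,0,50],[1,0,0,0,50]])

```text
time_s: 3.37
tcp_pos: [0.5245, -0.0142, 0.2517]
eef_rot: [180.0, -0.1, -83.3]
contact_force: [0.7, 0.5, 0.5]
gripper_width: 0.0497
gripper_force: 0.0
```

Emit:
step_arm(plan=[[0.16,0,0,0,50],[0.32,0,0,0,50],[0.48,0,0,0,50],[0.64,0,0,0,50],[0.8,0,0,0,50],[0.98,0,0,0,50],[1,0,0.1,0,50],[1,0,0.25,0,50],[1,0,0.4,0,50],[1,0,0.5,0,50],[1,0,0.5,0,50]])

```text
time_s: 4.28
tcp_pos: [0.5509, -0.2566, 0.1207]
eef_rot: [179.5, 0.2, -83.2]
contact_force: [-1.3, 0.3, -0.5]
gripper_width: 0.0502
gripper_force: 0.0
```

```bash
python3 -c "
from h import *
to(.009,-.36,.028)"
```

```text
t 4.28 uv now 0.0014 -0.4033 z 0.1207 rot [179.47   0.22 -83.21] F [-1.3  0.3 -0.5] jaw 0.0502
shift [-0.172 -0.032  0.371] turn -0.009
```

Emit:
step_arm(plan=[[0,-0.03,0.12,-0.009,50],[0,-0.03,0.24,-0.009,50],[0,-0.03,0.34,-0.009,50],[0,-0.03,0.37,-0.009,50],[0,-0.03,0.37,-0.009,50],[0,-0.03,0.37,-0.009,50]])

```text
time_s: 4.78
tcp_pos: [0.5642, -0.2555, 0.0358]
eef_rot: [-179.9, -0.1, -82.4]
contact_force: [0.6, 0.6, 0.1]
gripper_width: 0.05
gripper_force: 0.0
```

```bash
python3 -c "
from h import *
to(.009,-.33,.028)
im=eyes.capture('top');im2=eyes.capture('side')
cv2.imwrite('pics/c3.png',np.hstack([cv2.resize(x,None,fx=2.2,fy=2.2) for x in (im[150:270,270:430,::-1],im2[120:240,230:390,::-1])]))"
```

```text
t 4.78 uv now 0.0147 -0.404 z 0.0358 rot [-1.7994e+02 -5.0000e-02 -8.2420e+01] F [0.6 0.6 0.1] jaw 0.05
shift [-0.296  0.022  0.031] turn 0.004
```

View pics/c3.png

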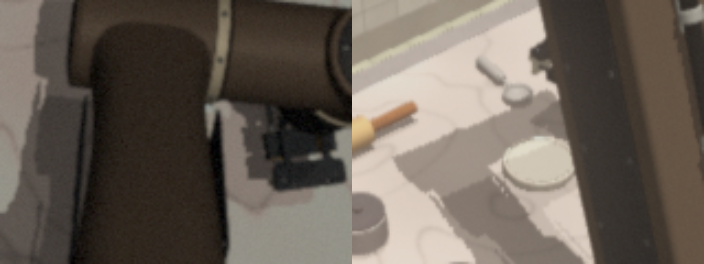

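Emit:
step_arm(plan=[[0,0.02,0.03,0.004,50],[-0.03,0.02,0.03,0.004,50],[-0.06,0.02,0.03,0.004,50],[-0.09,0.02,0.03,0.004,50],[-0.12,0.02,0.03,0.004,50],[-0.15,0.02,0.03,0.004,50],[-0.18,0.02,0.03,0.004,50],[-0.2,0.02,0.03,0.004,50],[-0.2,0.02,0.03,0.004,50],[-0.2,0.02,0.03,0.004,50]])

```text
time_s: 5.72
tcp_pos: [0.5521, -0.2052, 0.0267]
eef_rot: [-180.0, -0.0, -82.6]
contact_force: [-0.3, -0.4, 0.6]
gripper_width: 0.0504
gripper_force: 0.0
```

```bash
python3 - <<'E'
from h import *
to(.009,-.28,.028)
s=r.get_state(); im=eyes.capture("wrist"); cv2.imwrite("pics/w4.png",im[:,:,::-1])
to(.009,-.28,.028)
E
```

```text
t 5.72 uv now 0.0092 -0.3526 z 0.0267 rot [-1.7999e+02 -1.0000e-02 -8.2590e+01] F [-0.3 -0.4  0.6] jaw 0.0504
shift [-0.29   0.    -0.005] turn 0.001
t 5.77 uv now 0.0091 -0.3529 z 0.0266 rot [-179.99   -0.    -82.62] F [0.2 0.2 0.6] jaw 0.0498
shift [-0.291  0.    -0.005] turn 0.001
```

View pics/w4.png

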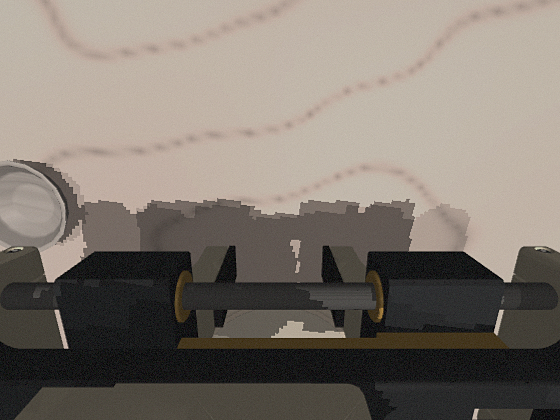

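The tray's rear edge shows centred between the fingers at about (278,310). Starting to push slowly, drifting onto the gap axis.

Emit:
step_arm(plan=[[-0.02,0,0,0,50],[-0.05,0,0,0,50],[-0.08,0,0,0,50],[-0.11,0,0,0,50],[-0.14,0.002,0,0,50],[-0.17,0.004,0,0,50],[-0.2,0.006,0,0,50],[-0.23,0.008,0,0,50],[-0.26,0.01,0,0,50],[-0.29,0.012,0,0,50],[-0.31,0.014,0,0,50],[-0.32,0.014,0,0,50]])

```text
time_s: 6.77
tcp_pos: [0.5381, -0.1259, 0.0266]
eef_rot: [180.0, 0.0, -82.6]
contact_force: [0.2, 0.3, -1.5]
gripper_width: 0.05
gripper_force: 0.3
```

Emit:
step_arm(plan=[[-0.02,0.002,0,0,50],[-0.05,0.004,0,0,50],[-0.08,0.006,0,0,50],[-0.11,0.008,0,0,50],[-0.14,0.01,0,0,50],[-0.17,0.012,0,0,50],[-0.2,0.014,0,0,50],[-0.23,0.016,0,0,50],[-0.26,0.018,0,0,50],[-0.29,0.02,0,0,50],[-0.3,0.022,0,0,50],[-0.3,0.022,0,0,50]])

```text
time_s: 7.77
tcp_pos: [0.5231, -0.0523, 0.0266]
eef_rot: [-180.0, 0.0, -82.6]
contact_force: [0.3, -0.4, 0.2]
gripper_width: 0.0501
gripper_force: 0.0
```

```bash
python3 - <<'E'
from h import *
to(0,-.13,.027)
im=eyes.capture('top');im2=eyes.capture('side')
cv2.imwrite('pics/c5.png',np.hstack([cv2.resize(x,None,fx=2.2,fy=2.2) for x in (im[150:290,200:370,::-1],im2[130:270,200:370,::-1])]))
E
```

```text
t 7.77 uv now -0.0001 -0.1972 z 0.0266 rot [-180.      0.    -82.59] F [ 0.3 -0.4  0.2] jaw 0.0501
shift [-0.269 -0.001 -0.002] turn 0.001
```

View pics/c5.png

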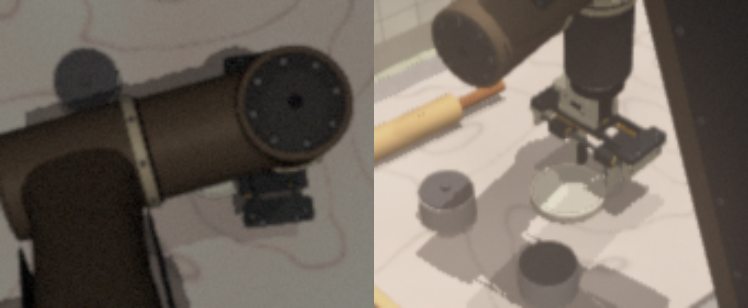

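The side view shows the tray seated between the fingers in front of the gap, rim centre at about side pixel (289,217).

```bash
python3 - <<'E'
from h import *
im=eyes.capture('side').astype(int); c=cam('side'); u,v=uv()
m=((im[:,:,1]-im[:,:,0]>=-4)*255).astype(np.uint8); m=cv2.morphologyEx(m,cv2.MORPH_OPEN,np.ones((3,3)))
bs=blobs(m,(265,195,312,235),60)
for b in bs[:3]: print(cv2.boundingRect(b),cv2.contourArea(b))
for p in((289,217),):
    w=onz(c,p,.0365)[:2]-MID; print(w@u,w@v)
E
```

```text
-0.006605625587439483 -0.13635955635958696
```

Emit:
step_arm(plan=[[-0.02,0,0,0,50],[-0.05,0,0,0,50],[-0.08,0,0,0,50],[-0.11,0,0,0,50],[-0.14,0,0,0,50],[-0.17,0,0,0,50],[-0.2,0,0,0,50],[-0.23,0,0,0,50],[-0.26,0,0,0,50],[-0.29,0,0,0,50],[-0.3,0,0,0,50],[-0.3,0,0,0,50]])

```text
time_s: 8.92
tcp_pos: [0.5136, 0.0221, 0.0266]
eef_rot: [-180.0, 0.0, -82.6]
contact_force: [0.0, 0.8, 0.7]
gripper_width: 0.05
gripper_force: 0.0
```

```bash
python3 - <<'E'
from h import *
to(0,-.06,.027)
im=eyes.capture('top');im2=eyes.capture('side')
cv2.imwrite('pics/c6.png',np.hstack([cv2.resize(im[160:280,200:320,::-1],None,fx=3,fy=3),cv2.resize(im2[180:300,190:330,::-1],None,fx=3,fy=3)]))
E
```

```text
t 8.92 uv now 0.0 -0.1222 z 0.0266 rot [-1.7999e+02  1.0000e-02 -8.2590e+01] F [0.  0.8 0.7] jaw 0.05
shift [-0.249 -0.    -0.001] turn 0.001
```

View pics/c6.png

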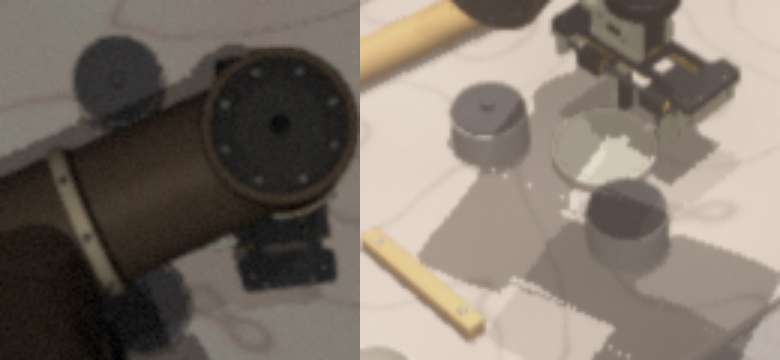

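The tray sits at crop (605,147), just before the gap and headed between the pots. Pushing on slowly while watching the force.

Emit:
step_arm(plan=[[-0.02,0,0,0,50],[-0.04,0,0,0,50],[-0.06,0,0,0,50],[-0.08,0,0,0,50],[-0.1,0,0,0,50],[-0.12,0,0,0,50],[-0.14,0,0,0,50],[-0.16,0,0,0,50],[-0.18,0,0,0,50],[-0.2,0,0,0,50],[-0.22,0,0,0,50],[-0.24,0,0,0,50]])

```text
time_s: 10.02
tcp_pos: [0.5059, 0.0813, 0.0266]
eef_rot: [-180.0, 0.0, -82.6]
contact_force: [0.1, -1.2, -0.6]
gripper_width: 0.0499
gripper_force: 0.3
```

Emit:
step_arm(plan=[[-0.02,0,0,0,50],[-0.04,0,0,0,50],[-0.06,0,0,0,50],[-0.08,0,0,0,50],[-0.1,0,0,0,50],[-0.12,0,0,0,50]])

```text
time_s: 10.52
tcp_pos: [0.502, 0.1111, 0.0266]
eef_rot: [180.0, -0.0, -82.6]
contact_force: [0.8, -1.6, 0.1]
gripper_width: 0.0499
gripper_force: 0.3
```

```bash
python3 - <<'E'
from h import *
to(0,.03,.027)
im=eyes.capture('top');im2=eyes.capture('side')
cv2.imwrite('pics/c7.png',np.hstack([cv2.resize(im[160:280,170:290,::-1],None,fx=3,fy=3),cv2.resize(im2[180:300,190:330,::-1],None,fx=3,fy=3)]))
E
```

```text
t 10.52 uv now -0.0002 -0.0324 z 0.0266 rot [180.    -0.   -82.64] F [ 0.8 -1.6  0.1] jaw 0.0499
shift [-0.25  -0.001 -0.002] turn 0.0
```

View pics/c7.png

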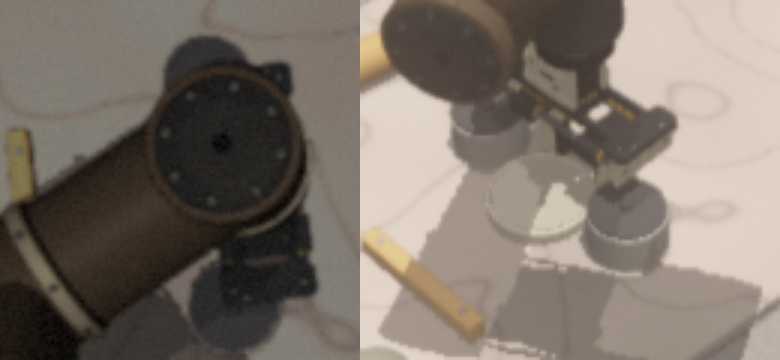

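The tray has passed the narrowest part with only about 1.6 N of force. Pushing on to the strip.

Emit:
step_arm(plan=[[-0.025,0,0,0,50],[-0.05,0,0,0,50],[-0.075,0,0,0,50],[-0.1,0,0,0,50],[-0.125,0,0,0,50],[-0.15,0,0,0,50],[-0.175,0,0,0,50],[-0.2,0,0,0,50],[-0.225,0,0,0,50],[-0.25,0,0,0,50],[-0.27,0,0,0,50],[-0.28,0,0,0,50]])

```text
time_s: 11.62
tcp_pos: [0.4931, 0.1808, 0.0266]
eef_rot: [-180.0, 0.0, -82.6]
contact_force: [0.4, 0.7, -0.1]
gripper_width: 0.0499
gripper_force: 0.4
```

Emit:
step_arm(plan=[[-0.006,0,0,0,50],[-0.012,0,0,0,50],[-0.018,0,0,0,50],[-0.024,0,0,0,50],[-0.03,0,0,0,50],[-0.036,0,0,0,50]])

```text
time_s: 12.12
tcp_pos: [0.492, 0.1889, 0.0266]
eef_rot: [180.0, -0.0, -82.7]
contact_force: [-0.0, -1.2, 0.5]
gripper_width: 0.0497
gripper_force: 0.4
```

```bash
python3 - <<'E'
from h import *
to(0,.055,.027)
im=eyes.capture('top');im2=eyes.capture('side')
cv2.imwrite('pics/c8.png',np.hstack([cv2.resize(im[160:280,150:270,::-1],None,fx=3,fy=3),cv2.resize(im2[200:320,170:310,::-1],None,fx=3,fy=3)]))
E
```

```text
t 12.12 uv now -0.0002 0.046 z 0.0266 rot [180.    -0.   -82.66] F [-0.  -1.2  0.5] jaw 0.0497
shift [-0.036 -0.001 -0.002] turn 0.0
```

View pics/c8.png

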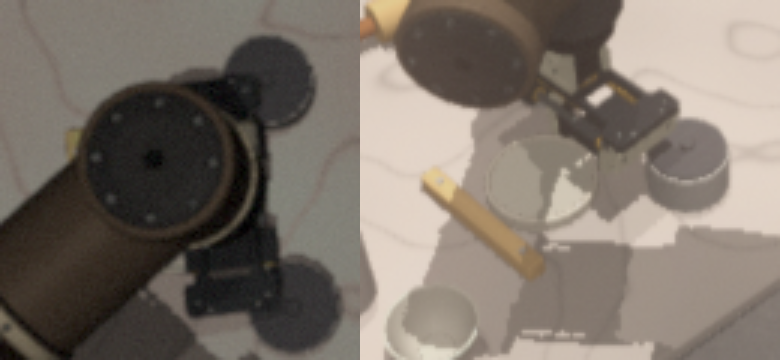

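The tray is a few millimetres from the strip, with no contact yet. Continuing in 1 mm rows.

Emit:
step_arm(plan=[[-0.004,0,0,0,50],[-0.008,0,0,0,50],[-0.012,0,0,0,50],[-0.016,0,0,0,50],[-0.02,0,0,0,50],[-0.02,0,0,0,50]])

```text
time_s: 12.72
tcp_pos: [0.4913, 0.1941, 0.0266]
eef_rot: [-180.0, 0.0, -82.6]
contact_force: [-0.2, -1.2, -0.4]
gripper_width: 0.0501
gripper_force: 0.2
```

Emit:
step_arm(plan=[[-0.004,0,0,0,50],[-0.008,0,0,0,50],[-0.008,0,0,0,50]])

```text
time_s: 12.97
tcp_pos: [0.4911, 0.196, 0.0266]
eef_rot: [-180.0, 0.0, -82.6]
contact_force: [-0.7, 0.2, 0.7]
gripper_width: 0.0501
gripper_force: 0.2
```

Emit:
step_arm(plan=[[-0.004,0,0,0,50],[-0.008,0,0,0,50],[-0.008,0,0,0,50]])

```text
time_s: 13.22
tcp_pos: [0.4907, 0.1976, 0.0265]
eef_rot: [180.0, -0.0, -82.6]
contact_force: [0.5, -2.3, 1.1]
gripper_width: 0.0499
gripper_force: 1.3
```

Emit:
step_arm(plan=[[-0.004,0,0,0,50],[-0.006,0,0,0,50],[-0.006,0,0,0,50]])

```text
time_s: 13.47
tcp_pos: [0.4903, 0.198, 0.0265]
eef_rot: [179.9, -0.1, -82.7]
contact_force: [2.9, -8.0, 1.3]
gripper_width: 0.0495
gripper_force: 3.9
```

Firm contact with the strip (8 N, at the predicted place). Backing off and lifting away to look.

Emit:
step_arm(plan=[[0.004,0,0,0,50],[0.008,0,0,0,50],[0.02,0,0,0,50],[0.06,0,0,0,50],[0.08,0,-0.04,0,50],[0.08,0,-0.16,0,50],[0.08,0,-0.32,0,50],[0.08,0,-0.48,0,50],[0.08,0,-0.6,0,50],[0.08,0,-0.7,0,50]])

```text
time_s: 14.3
tcp_pos: [0.4938, 0.1793, 0.2056]
eef_rot: [-179.8, 0.1, -82.7]
contact_force: [0.6, 0.7, -1.1]
gripper_width: 0.05
gripper_force: 0.0
```

Emit:
step_arm(plan=[[0.16,0,0,0,50],[0.32,0,0,0,50],[0.48,0,0,0,50],[0.64,0,0,0,50],[0.8,0,0,0,50],[0.96,0,0,0,50],[1,0,0,0,50]])

```text
time_s: 14.88
tcp_pos: [0.5248, -0.073, 0.2024]
eef_rot: [-180.0, -0.0, -82.8]
contact_force: [0.7, -0.0, 0.2]
gripper_width: 0.0504
gripper_force: 0.0
```

Emit:
step_arm(plan=[[0.16,0,0,0,50],[0.32,0,0,0,50],[0.48,0,0,0,50],[0.64,0,0,0,50],[0.8,0,0,0,50],[0.96,0,0,0,50],[1,0,0,0,50],[1,0,0,0,50]])

```text
time_s: 15.55
tcp_pos: [0.5565, -0.3195, 0.2014]
eef_rot: [180.0, 0.0, -82.9]
contact_force: [-0.5, 1.0, 0.4]
gripper_width: 0.0498
gripper_force: 0.0
```

```bash
python3 - <<'E'
from h import *
to(0,-.4,.2); u,v=uv()
im=eyes.capture('top');im2=eyes.capture('side')
cv2.imwrite('pics/c9.png',np.hstack([cv2.resize(im[160:290,150:270,::-1],None,fx=3,fy=3),cv2.resize(im2[200:330,170:310,::-1],None,fx=3,fy=3)]))
x=im.astype(int); m=cv2.morphologyEx(((x[:,:,1]-x[:,:,0]>=-2)*255).astype(np.uint8),cv2.MORPH_OPEN,np.ones((5,5)))
for b in blobs(m,(180,200,240,262),300)[:2]:
    e=cv2.fitEllipse(cv2.convexHull(b)); w=onz(cam("top"),e[0],.0365)[:2]-MID; print(np.round(e[0],1),np.round(e[1],1),w@u,w@v)
E
```

```text
t 15.55 uv now -0.0011 -0.4665 z 0.2014 rot [179.96   0.   -82.87] F [-0.5  1.   0.4] jaw 0.0498
shift [-0.266 -0.004  0.005] turn -0.004
[203.  230.2] [40.8 41.9] -0.0003668130375930611 0.10978217212352169
```

View pics/c9.png

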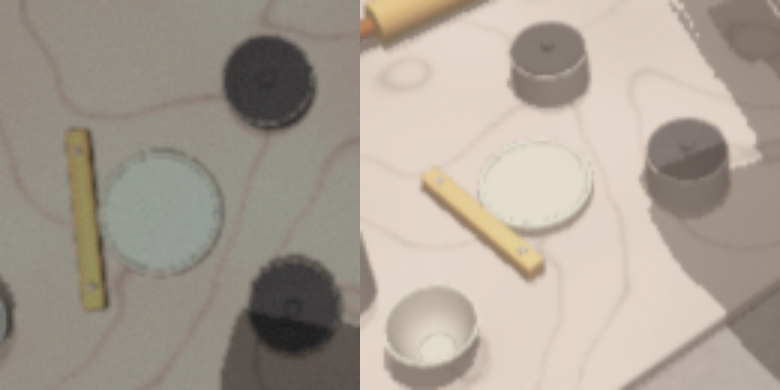

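The tray lies flat against the strip, centred at crop (163,212). That measures u=-0.4 mm and v=109.8 mm against a target of 0 and 110. Handing in.

```bash
python3 -c "
from plant import workorder
print(workorder.close_job())"
```

```text
the job is handed in; nothing more can be done
None
```

The tray went through the gap and rests flat against the stop strip, within about 0.5 mm of its target by the top camera; the job was handed in at about 16 s, and no verdict came back.

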